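# Line up the fastener and hold the drive cover shut

## Robot

A 6-joint arm with a two-finger parallel gripper is mounted at the origin on a cart in front of the work surface, level with it; the furniture and walls round the work are solid. World frame = base frame: x ahead of the robot, y to its left, z up, the work surface at z = 0. Lengths are in m, angles in rad, forces in N, time in s.
With the tool pointing down it reaches from about 0.25 to 0.8 m from the base axis. Payload 3.9 kg.
Tool frame: the origin (TCP) lies on the centre line of the jaws, within the pads' length; the fingertips stand 14 mm ahead of it and the grasp point (between the pads) lies 5 mm behind it; z points along the fingers, y is the line along which they close (so a half turn about z gives the same grasp; the last joint's range is limited). The gripper opens to 85 mm and grips with 20 to 120 N. Pads are 22 mm wide; open, the fingers measure 114 mm over their backs; the gripper's body (76 mm by 85 mm) begins 54 mm behind the grasp point. The pads swing forward as they close: fully open they stand 13 mm farther back than shut.
Start: joints at [1.278, 0.26, -0.138, 1.173, 0, 1.571], TCP at [0.152, 0.503, 0.245] pointing down, gripper open.
Joint ranges: [-2.78, 2.78], [-0.83, 1.72], [-1.28, 1.37], [-1.9, 2.12], [-1.57, 1.48], [-3.14, 3.14]. Speed limits (rad/s): [2.57, 2.57, 3.14, 3.14, 3.14, 3.14].

## Interface

Orientations are given as [roll, pitch, yaw] about the fixed x, y, z axes, in that order (R = Rz(yaw) Ry(pitch) Rx(roll)).
In Python, from rig import bot gives the robot as it stands.
- The arm moves only by the shell command python3 -m creep 'ROWS'. ROWS is JSON, a list of rows, each an object of numbers: "jaw": the finger opening in cm, from 0 to 8.54; "x", "y", "z": the shift along the tool's x, y, z in cm; "wx", "wy", "wz": the turn, a rotation vector about the tool's x, y, z in degrees. In form: [{"jaw": .., "x": .., "y": .., "z": .., "wx": .., "wy": .., "wz": ..}, ...]. A call has 1 to 10 rows; each row shifts and turns the commanded pose from where the row before left it, along the tool's axes as they then stand; what a row does not reach is not made up. A row lasts 1/8 s, in which the tool goes at most 62.5 mm and 10.7 degrees, less where a joint would pass 70% of its speed; a pose out of reach is approached as far as the arm can. A call with a gripper value outside its range is refused whole. The fingers move at their own pace and stop on an object; the grip force is fixed at half the most. Time passes only in rows, so rows that do not move let the fingers close. It gives the time, the measured TCP pose, the force, the opening and the grip force at its end, in the units of the state.
- bot.state(): the state, without advancing time (a new reading comes with each control period).
- bot.capture(name): name is "side" or "top"; returns a dict with "pixels" (420x560x3 uint8, red, green, blue), "z_map" (420x560 float32, m along the optical axis (not along the pixel's ray), 0 where there is no reading), "camera_matrix" (3x3 intrinsics, pixels), "rvec" (rotation vector, rad) and "tvec" (3), from world to camera coordinates, as OpenCV has them. Camera axes: x right, y down, z forward; pixel columns grow to the right and rows downward; lengths in m; the calibration is good to about 2 mm. A picture is of the moment at which its call begins.
- bot.hand_in(): hands the job in; it is judged then, once.
The state is a dict: "time_s": time; "joint_pos": joint angles; "qd": joint speeds; "joint_efforts": joint torques, N m; "eef_pos": TCP position; "ee_rot": TCP orientation; "force": force on the tool from outside, world axes, zero at the start; "ft_torque": the same for the moment, N m; "width": opening from 0.0 (shut) to 1.0 (fully open); "grip_force": force on a finger pad.
Only numpy, scipy, OpenCV 4.12 (cv2) and the standard library are available. Lean on these libraries where they do the work, as an engineer would, in place of code of your own. Each camera call takes 0.05 s, during which the arm holds its last target. There are 200 camera calls.

## Task

The access panel of the dough sheeter's drive box stands open, and one of its two orange quarter-turn fasteners stands across its slot while the other is already in line. With the panel still open, turn the crosswise fastener until it is in line with its slot (pointing front to back, like the other one), then swing the panel shut over both fasteners and finish holding it pressed flat against the box: it springs open if let go, so do not let go. Leave the other things on the table where they are.

Things in the scene. Friction and masses are not known exactly. Their poses are not given: they have to be found in the camera images.
- drive_box: low fixed housing, grey and aluminium, 220 (x from -0.135 to 0.085) x 260 (y) mm; origin under its bay, on the table, z up, front faces -x. Deck 55 mm above the table, with an open bay (pulleys inside) and a black seal. Turned so that its front roughly faces the robot
- fastener_a_top (a point): quarter-turn fastener on the box's deck: middle of the top of its orange wing, an upright bar 32 mm long (x, white line), 9 thick (y), from 67 to 95 mm above the table; z up. It stands at x = -0.080, y = +0.070 or -0.070 in the drive_box frame; which fastener is on which side varies. Turns in place about z, friction 0.04 N m, stays where it is left
- fastener_a_wing (a joint): turn of that wing in rad, counter-clockwise from above, from the drive box's x axis. In line with its slot at 0 and equally at 3.14, crosswise at 1.57; turns from -0.4 to 3.54 with no stop or click at the in-line positions. At the start one fastener is in line (within 0.06), the other between 1.0 and 2.14: the nearer in-line position may lie either way
- fastener_b_top (a point): quarter-turn fastener on the box's deck: middle of the top of its orange wing, an upright bar 32 mm long (x, white line), 9 thick (y), from 67 to 95 mm above the table; z up. It stands at x = -0.080, y = +0.070 or -0.070 in the drive_box frame; which fastener is on which side varies. Turns in place about z, friction 0.04 N m, stays where it is left
- fastener_b_wing (a joint): turn of that wing in rad, counter-clockwise from above, from the drive box's x axis. In line with its slot at 0 and equally at 3.14, crosswise at 1.57; turns from -0.4 to 3.54 with no stop or click at the in-line positions. At the start one fastener is in line (within 0.06), the other between 1.0 and 2.14: the nearer in-line position may lie either way
- panel (a joint): angle of the steel access panel in rad: 0 shut flat on the deck, larger is open (front edge up). Starts at about 1.2 to 1.4, opens to 1.5. A spring hinge pushes it open: holding it shut takes about 8 N on the green pad, and it springs up when let go. On a wing that stands across its slot it stops at about 0.24
- panel_hinge (a point): middle of the hinge line, along the box's y, at x = 0.065, z = 0.060 in its frame. Axes are the panel's: it reaches 178 mm along -x, 220 mm wide (y), 4 mm thick, +z its outer face (on top when shut; faces away from the robot when open: push it shut from behind). Slots for the wings: x -0.167 to -0.123, 16 mm wide, at y = +-0.070; shut, the wings stand 33 mm out of them
- panel_pad (a point): middle of the top of the round green press pad (40 mm across, 2 mm high) on the panel's outer face, 120 mm from the hinge, midway between the slots; axes as the panel's
- mixing_bowl: bystander: steel mixing bowl, 210 mm across, 93 mm high; origin at the centre of its underside
- seasoning_shaker: bystander: steel shaker, 62 mm across, 96 mm high; origin at the centre of its underside
- red_cap_jar: bystander: small jar with a red cap, 45 mm across, 106 mm high; origin at the centre of its underside
- dark_cap_jar: bystander: jar with a dark cap, 60 mm across, 100 mm high; origin at the centre of its underside
- timer: bystander: small white kitchen timer, 66 x 66 x 23 mm; origin at the centre of its underside

How it is judged:
On the way:
1. both fasteners in line while the panel still stands open (angle between the x axis of each of fastener_a_top, fastener_b_top and the x axis of drive_box, either way round below 0.2 rad and value of joint panel above 0.6 rad), for 0.2 s.
At the end, for the whole second after the job is handed in: Both wings are within 0.22 rad (12 degrees) of in line with the drive box's front-to-back axis, either way round; the panel is shut to within 0.03 rad (about 5 mm at its edge) with the wings standing through its slots, and the robot is still holding it down with more than 3 N (angle between the x axis of each of fastener_a_top, fastener_b_top and the x axis of drive_box, either way round below 0.22 rad and value of joint panel below 0.03 rad and contact force between any of the fingers, the arm and panel above 3 N); the arm keeps its last pose, push and grip.
It fails at once if a bystander is moved more than 40 mm (distance of any of mixing_bowl, seasoning_shaker, red_cap_jar, dark_cap_jar, timer from where it was at the start of the episode above 0.04 m).
It also fails if it takes over 48 s, if anything falls off the work surface, if the arm or the gripper's body presses on something with over 40 N, if the wrist force passes 120 N, or if a joint passes its speed limit or range.

## Working session

There is one attempt and no reset: what is moved stays moved. The work goes in short steps, Python scripts to look and compute and a shell command to move; the robot and the scene stay as the last step left them, time stands still between calls to the robot, and variables do not carry over. Pictures are saved under pics/ and viewed, at most 10 in all, crops included, and the job is handed in when it is done.

```bash
ls; mkdir -p pics
cat > h.py <<'E'
import numpy as np, cv2
from rig import bot
def cap(n):
    c=bot.capture(n); c['R']=cv2.Rodrigues(np.array(c['rvec'],float))[0]; c['t']=np.array(c['tvec'],float).ravel(); c['K']=np.array(c['camera_matrix']); return c
def pts(c):
    z=c['z_map']; v,u=np.mgrid[:z.shape[0],:z.shape[1]]; K=c['K']
    P=np.stack([(u-K[0,2])/K[0,0]*z,(v-K[1,2])/K[1,1]*z,z],-1)
    return (P-c['t'])@c['R']   # R^T (P-t)
def save(c,n): cv2.imwrite('pics/'+n,cv2.cvtColor(c['pixels'],cv2.COLOR_RGB2BGR))
E
python3 - <<'E'
from h import *
print(bot.state())
for n in('side','top'):
    c=cap(n); save(c,n+'0.png'); print(n,'cam at',-c['R'].T@c['t'],c['K'][0,0])
    P=pts(c); hsv=cv2.cvtColor(c['pixels'],cv2.COLOR_RGB2HSV)
    for nm,lo,hi in(('orange',(5,150,120),(20,255,255)),('green',(45,80,50),(85,255,255))):
        m=cv2.inRange(hsv,lo,hi); k,l,s,ce=cv2.connectedComponentsWithStats(m)
        for i in range(1,k):
            if s[i,4]>25:
                q=P[(l==i)&(c['z_map']>0)]; print(nm,s[i],ce[i].round(1),np.median(q,0).round(3) if len(q) else None, q.max(0).round(3),q.min(0).round(3))
E
```

```text
pics
{'time_s': 0.0, 'joint_pos': array([ 1.27800035e+00,  2.60693709e-01, -1.39381385e-01,  1.17273809e+00,
        6.58386642e-06,  1.57080360e+00]), 'qd': array([-0.00223653, -0.00252727, -0.00119919, -0.00037256, -0.00099589,
        0.00032406]), 'joint_efforts': array([ 7.80881401e-04, -4.05674922e+01,  2.53923529e+01,  1.86512049e-02,
        1.46945854e-04,  1.79754477e-05]), 'eef_pos': array([0.15133406, 0.50201029, 0.24445517]), 'ee_rot': array([-3.13957580e+00, -6.56917794e-06,  2.84878939e+00]), 'force': array([-0.70466807, -0.28705139, -0.09051426]), 'ft_torque': array([-0.00090798,  0.01127054, -0.06404602]), 'grip_force': 0.0, 'width': 1.0015121781669691}
side cam at [0.25673988 0.82051492 0.68307715] 431.57439687146746
orange [184 200  23  13 148] [195.  205.5] [0.715 0.299 0.105] [0.806 0.322 0.108] [0.694 0.208 0.015]
orange [342 228   7  16  49] [344.7 236.7] [0.413 0.234 0.088] [0.417 0.237 0.097] [0.411 0.211 0.073]
orange [181 255  25  14 196] [193.5 262.6] [0.643 0.412 0.076] [0.667 0.424 0.091] [0.631 0.39  0.062]
orange [342 285  20  13 182] [351.5 291.7] [0.356 0.35  0.086] [0.372 0.357 0.096] [0.342 0.306 0.055]
green [285 212   9  22 116] [288.9 222.5] [0.486 0.332 0.18 ] [0.498 0.347 0.195] [0.476 0.312 0.158]
green [ 25 326   6  18  43] [ 27.6 335.6] [0.84  0.647 0.02 ] [0.856 0.657 0.027] [0.831 0.631 0.015]
green [385 413  17   7  69] [391.7 417. ] [0.235 0.487 0.01 ] [0.242 0.498 0.014] [0.22  0.481 0.001]
top cam at [0.33464045 0.25387126 1.32317274] 495.341011855225
green [219 231  16   8  50] [226.5 234.5] [0.487 0.33  0.183] [0.497 0.348 0.197] [0.477 0.312 0.162]
green [    1   331   168    89 10057] [ 81.2 370.6] [0.174 0.714 0.009] [0.266 0.892 0.69 ] [ 0.057  0.438 -0.002]
green [141 415  14   5  53] [148.2 417.4] [0.055 0.535 0.006] [0.062 0.552 0.012] [0.05  0.521 0.   ]
```

View pics/side0.png

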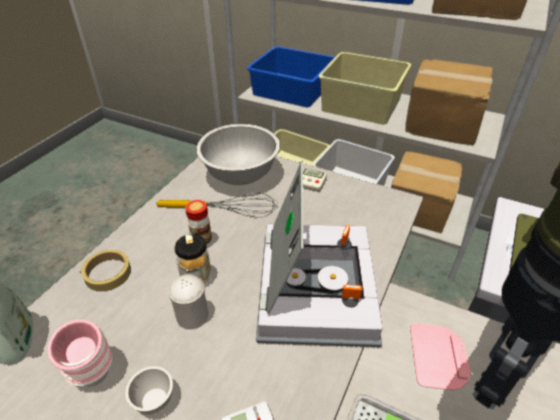

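View pics/top0.png

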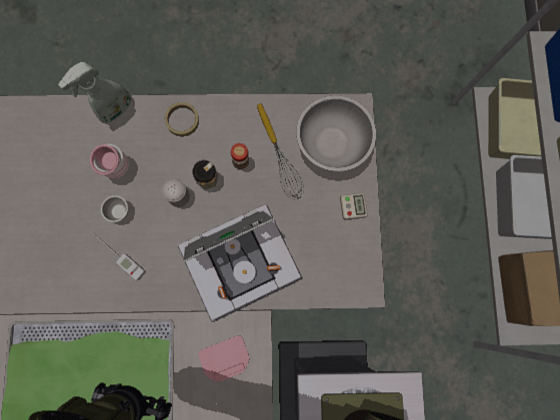

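The side view shows the open panel on edge near (288,230) and the orange wings at (345,237) and (352,292). In the top view the wings are at (273,267) and (221,292), and the box front faces lower-right, towards the robot. Next I'll measure the box and wings.

Run:
```python
from h import *
c=cap('top'); P=pts(c); Z=P[...,2]
print('deg/px scale', 1.3/495)
m=((abs(Z-.055)<.004)&(P[...,0]>.25)&(P[...,0]<.6)&(P[...,1]>.1)&(P[...,1]<.5)).astype(np.uint8)
k,l,s,ce=cv2.connectedComponentsWithStats(m); i=1+s[1:,4].argmax()
q=P[l==i][:,:2].astype(np.float32); r=cv2.minAreaRect(q*1000); print('deck rect mm',r)
print(cv2.boxPoints(r))
K=c['K'];v,u=np.mgrid[:420,:560]
def plane(c,u,v,z):
    d=np.stack([(u-c['K'][0,2])/c['K'][0,0],(v-c['K'][1,2])/c['K'][1,1],np.ones_like(u,float)],-1)@c['R']; o=-c['R'].T@c['t']
    return o+d*((z-o[2])/d[...,2])[...,None]
for n in('top','side'):
    if n=='side': c=cap(n);P=pts(c);Z=P[...,2]
    hsv=cv2.cvtColor(c['pixels'],cv2.COLOR_RGB2HSV)
    for (a,b) in(((.41,.23),(.355,.35))):
        near=(np.hypot(P[...,0]-a,P[...,1]-b)<.04)&(Z>.064)&(Z<.11)
        q=P[near]; t=q[q[:,2]>.086]
        print(n,len(q),len(t),'z',q[:,2].max())
        o=near&(Z>.086); 
        if len(t)>4:
            X=plane(c,u[o].astype(float),v[o].astype(float),.095)[:,:2]; 
            rr=cv2.minAreaRect((X*1000).astype(np.float32)); ev=np.linalg.svd(X-X.mean(0))[2][0]
            print(' top mean',X.mean(0).round(4),'rect',rr,'pca deg',np.degrees(np.arctan2(ev[1],ev[0])))
    im=c['pixels'][200:330,170:310] if n=='top' else c['pixels'][150:350,240:400]
    cv2.imwrite('pics/crop_%s.png'%n,cv2.cvtColor(cv2.resize(im,None,fx=5 if n=='top' else 3,fy=4.6 if n=='top' else 3,interpolation=cv2.INTER_CUBIC)[:600],cv2.COLOR_RGB2BGR))
```

```text
deg/px scale 0.0026262626262626263
deck rect mm ((415.919677734375, 296.8184814453125), (162.2545166015625, 250.02621459960938), 24.64118766784668)
[[290.0579  376.62274]
 [394.3024  149.36475]
 [541.7815  217.01422]
 [437.53696 444.27222]]
top 58 49 z 0.10138634615855291
 top mean [0.4164 0.2206] rect ((416.2696838378906, 220.86354064941406), (9.012751579284668, 30.360897064208984), 7.207396507263184) pca deg 95.40472815489167
top 58 50 z 0.09936958205791752
 top mean [0.3581 0.3472] rect ((358.29327392578125, 347.2009582519531), (30.519350051879883, 8.963066101074219), 22.0958251953125) pca deg -157.39702360640422
side 120 70 z 0.09668261150255998
 top mean [0.4146 0.2245] rect ((414.576171875, 224.44552612304688), (9.766460418701172, 38.76080322265625), 5.513688564300537) pca deg 97.15663930831131
side 262 128 z 0.0972555921468528
 top mean [0.3564 0.3505] rect ((356.0651550292969, 350.98931884765625), (30.600902557373047, 15.771846771240234), 20.868553161621094) pca deg -159.15216490533012
```

View pics/crop_top.png

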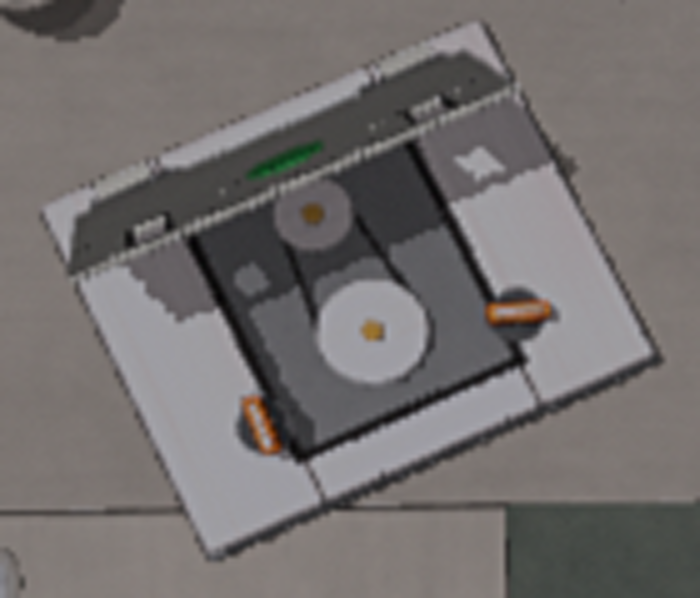

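View pics/crop_side.png

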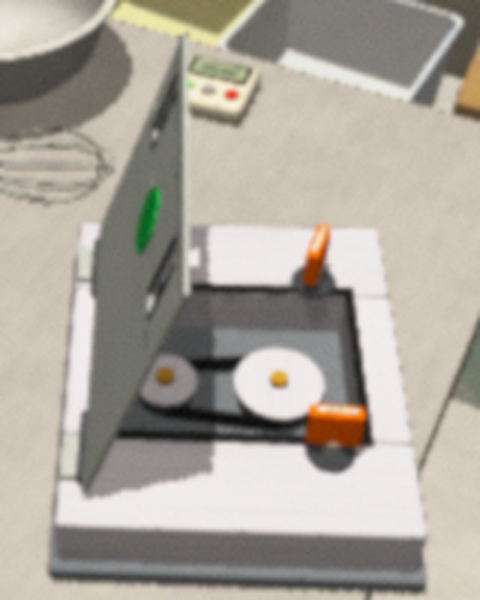

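Box yaw is about 24.7°. The left wing is in line (22.3°), and the right wing at about (0.4155, 0.2225) points along 95.4°, so it needs about -71° (clockwise). I'll move above it and test which way wz turns.

```bash
python3 -m creep '[{"jaw":4,"x":-4.77,"y":-2.73},{"jaw":4,"x":-4.77,"y":-2.73},{"jaw":4,"x":-4.77,"y":-2.73},{"jaw":4,"x":-4.77,"y":-2.73},{"jaw":4,"x":-4.77,"y":-2.73},{"jaw":4,"x":-4.77,"y":-2.73},{"jaw":4,"x":-4.77,"y":-2.73},{"jaw":4,"wz":10},{"jaw":4,"wz":10},{"jaw":4}]'; python3 -c "
from h import *
s=bot.state();print(s['joint_pos'],np.degrees(s['ee_rot']),s['eef_pos'])"
```

```text
[ 1.27802505e+00  2.60427588e-01 -1.38901536e-01  1.17271721e+00
  1.37738957e-05  1.57081513e+00] [-1.79928380e+02 -7.87838936e-04  1.63224363e+02] [0.15139236 0.50225621 0.24477626]$[0]: bad value
```

```bash
python3 -m creep '[{"jaw":4,"x":-4.7,"y":-2.7,"z":0,"wx":0,"wy":0,"wz":0}]';  python3 -m creep 2>&1 -h | head -20
```

```text
time_s: 0.32
eef_pos: [0.188, 0.465, 0.2448]
ee_rot: [3.14, -0.0, 2.854]
force: [1.3, -0.2, 0.4]
width: 0.817
grip_force: 0.0
invalid input: not JSON, or not a number
```

```bash
python3 -m creep '[{"jaw":4,"x":-4.77,"y":-2.73,"z":0,"wx":0,"wy":0,"wz":0},{"jaw":4,"x":-4.77,"y":-2.73,"z":0,"wx":0,"wy":0,"wz":0},{"jaw":4,"x":-4.77,"y":-2.73,"z":0,"wx":0,"wy":0,"wz":0},{"jaw":4,"x":-4.77,"y":-2.73,"z":0,"wx":0,"wy":0,"wz":0},{"jaw":4,"x":-4.77,"y":-2.73,"z":0,"wx":0,"wy":0,"wz":0},{"jaw":4,"x":-4.77,"y":-2.73,"z":0,"wx":0,"wy":0,"wz":0},{"jaw":4,"x":0,"y":0,"z":0,"wx":0,"wy":0,"wz":10},{"jaw":4,"x":0,"y":0,"z":0,"wx":0,"wy":0,"wz":10},{"jaw":4,"x":0,"y":0,"z":0,"wx":0,"wy":0,"wz":0}]'; python3 -c "
from h import *
s=bot.state();print(s['joint_pos'],np.degrees(s['ee_rot']),s['eef_pos'])"
```

```text
time_s: 1.45
eef_pos: [0.4155, 0.2235, 0.2451]
ee_rot: [-3.141, -0.0, 2.501]
force: [0.9, 0.3, 0.5]
width: 0.467
grip_force: 0.0
[ 4.93478806e-01  1.69576850e-01 -2.57963199e-01  1.14374263e+00
 -4.07354247e-05  1.13388691e+00] [-1.79973764e+02 -9.67653340e-03  1.43307317e+02] [0.41548542 0.2234609  0.24511151]
```

```bash
python3 -m creep '[{"jaw":4,"x":0,"y":0,"z":0,"wx":0,"wy":0,"wz":-10.2},{"jaw":4,"x":0,"y":0,"z":0,"wx":0,"wy":0,"wz":-10.2},{"jaw":4,"x":0,"y":0,"z":0,"wx":0,"wy":0,"wz":-10.2},{"jaw":4,"x":0,"y":0,"z":0,"wx":0,"wy":0,"wz":-10.2},{"jaw":4,"x":0,"y":0,"z":0,"wx":0,"wy":0,"wz":-10.2},{"jaw":4,"x":0,"y":0,"z":0,"wx":0,"wy":0,"wz":-10.2},{"jaw":4,"x":0,"y":0,"z":0,"wx":0,"wy":0,"wz":-10.2},{"jaw":4,"x":0,"y":0,"z":0,"wx":0,"wy":0,"wz":-10.2},{"jaw":4,"x":0,"y":0,"z":0,"wx":0,"wy":0,"wz":-10.2},{"jaw":4,"x":0,"y":0,"z":0,"wx":0,"wy":0,"wz":-10.2}]'
python3 -m creep '[{"jaw":4,"x":0,"y":0,"z":0,"wx":0,"wy":0,"wz":-10.2},{"jaw":4,"x":0,"y":0,"z":0,"wx":0,"wy":0,"wz":-10.2},{"jaw":4,"x":0,"y":0,"z":0,"wx":0,"wy":0,"wz":-9.6},{"jaw":4,"x":0,"y":0,"z":4,"wx":0,"wy":0,"wz":0},{"jaw":4,"x":0,"y":0,"z":4,"wx":0,"wy":0,"wz":0},{"jaw":4,"x":0,"y":0,"z":0,"wx":0,"wy":0,"wz":0}]'
python3 - <<'E'
from h import *
s=bot.state();print(s['joint_pos'],np.degrees(s['ee_rot']),s['eef_pos'])
c=cap('side'); im=c['pixels'][130:350,220:440]
cv2.imwrite('pics/a.png',cv2.cvtColor(cv2.resize(im,None,fx=2.7,fy=2.7),cv2.COLOR_RGB2BGR))
E
```

```text
time_s: 2.7
eef_pos: [0.4152, 0.2241, 0.2452]
ee_rot: [3.142, -0.0, -1.993]
force: [-0.1, -0.6, 0.8]
width: 0.468
grip_force: 0.0
time_s: 3.45
eef_pos: [0.4127, 0.2226, 0.1628]
ee_rot: [3.135, -0.003, -1.477]
force: [-0.8, -0.9, 1.2]
width: 0.466
grip_force: 0.0
[ 4.94748715e-01  2.23861054e-01 -4.14106404e-01  9.39915580e-01
 -1.58673148e-06 -1.17019541e+00] [ 1.79626143e+02 -1.58426201e-01 -8.46052113e+01] [0.41268772 0.22264588 0.16282973]
```

View pics/a.png

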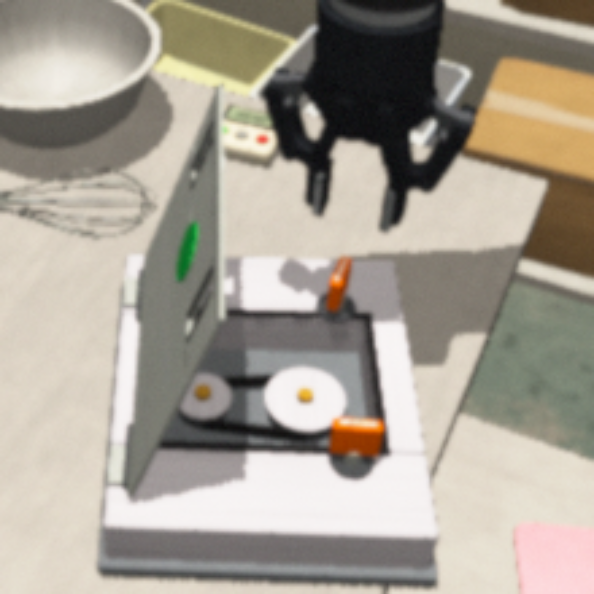

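The crop shows the open fingers straddling the crosswise wing (wing at crop (340,285), fingers at (315,195) and (392,210)), clear of the panel. I'll descend, grip and turn.

```bash
python3 -m creep '[{"jaw":4,"x":0,"y":0,"z":4,"wx":0,"wy":0,"wz":0},{"jaw":4,"x":0,"y":0,"z":3.5,"wx":0,"wy":0,"wz":0},{"jaw":4,"x":0,"y":0,"z":0,"wx":0,"wy":0,"wz":0},{"jaw":0.5,"x":0,"y":0,"z":0,"wx":0,"wy":0,"wz":0},{"jaw":0.5,"x":0,"y":0,"z":0,"wx":0,"wy":0,"wz":0},{"jaw":0.5,"x":0,"y":0,"z":0,"wx":0,"wy":0,"wz":0},{"jaw":0.5,"x":0,"y":0,"z":0,"wx":0,"wy":0,"wz":0}]'
```

```text
time_s: 4.38
eef_pos: [0.4165, 0.2247, 0.0927]
ee_rot: [-3.139, 0.002, -1.479]
force: [-1.4, -0.6, 6.3]
width: 0.089
grip_force: 59.1
```

```bash
python3 -m creep '[{"jaw":0.5,"x":0,"y":0,"z":0,"wx":0,"wy":0,"wz":10.1},{"jaw":0.5,"x":0,"y":0,"z":0,"wx":0,"wy":0,"wz":10.1},{"jaw":0.5,"x":0,"y":0,"z":0,"wx":0,"wy":0,"wz":10.1},{"jaw":0.5,"x":0,"y":0,"z":0,"wx":0,"wy":0,"wz":10.1},{"jaw":0.5,"x":0,"y":0,"z":0,"wx":0,"wy":0,"wz":10.1},{"jaw":0.5,"x":0,"y":0,"z":0,"wx":0,"wy":0,"wz":10.1},{"jaw":0.5,"x":0,"y":0,"z":0,"wx":0,"wy":0,"wz":10.1},{"jaw":0.5,"x":0,"y":0,"z":0,"wx":0,"wy":0,"wz":0},{"jaw":0.5,"x":0,"y":0,"z":0,"wx":0,"wy":0,"wz":0}]'
```

```text
time_s: 5.5
eef_pos: [0.4213, 0.2219, 0.0927]
ee_rot: [-3.132, 0.009, -2.716]
force: [8.3, -9.2, -1.5]
width: 0.092
grip_force: 58.5
```

```bash
python3 -m creep '[{"jaw":4,"x":0,"y":0,"z":0,"wx":0,"wy":0,"wz":0},{"jaw":4,"x":0,"y":0,"z":0,"wx":0,"wy":0,"wz":0},{"jaw":4,"x":0,"y":0,"z":0,"wx":0,"wy":0,"wz":0},{"jaw":4,"x":0,"y":0,"z":-3,"wx":0,"wy":0,"wz":0},{"jaw":0,"x":0,"y":0,"z":-6,"wx":0,"wy":0,"wz":0},{"jaw":0,"x":0,"y":0,"z":-6,"wx":0,"wy":0,"wz":0},{"jaw":0,"x":-5,"y":0,"z":-5,"wx":0,"wy":0,"wz":0},{"jaw":0,"x":-5,"y":5,"z":0,"wx":0,"wy":0,"wz":0},{"jaw":0,"x":-5,"y":-4,"z":0,"wx":0,"wy":0,"wz":0}]'
python3 - <<'E'
from h import *
print(bot.state()['joint_pos'])
c=cap('top'); save(c,'top2.png'); P=pts(c); hsv=cv2.cvtColor(c['pixels'],cv2.COLOR_RGB2HSV)
s=cap('side'); im=s['pixels'][130:350,220:440]
cv2.imwrite('pics/b.png',cv2.cvtColor(cv2.resize(im,None,fx=2.7,fy=2.7),cv2.COLOR_RGB2BGR))
for n,c in(('top',c),('side',s)):
  P=pts(c)
  for a,b in((.4165,.2215),(.3575,.348)):
    m=(np.hypot(P[...,0]-a,P[...,1]-b)<.035)&(P[...,2]>.084)&(P[...,2]<.11)
    q=P[m][:,:2]
    if len(q)>5: r=np.linalg.svd(q-q.mean(0))[2][0]; print(n,len(q),q.mean(0),np.degrees(np.arctan(r[1]/r[0])))
  hsv=cv2.cvtColor(c['pixels'],cv2.COLOR_RGB2HSV); g=(cv2.inRange(hsv,(45,80,50),(85,255,255))>0)&(P[...,2]>.1)&(P[...,0]>.4)
  print('pad',P[g].mean(0) if g.any() else None)
E
```

```text
time_s: 6.62
eef_pos: [0.5371, 0.2918, 0.2857]
ee_rot: [3.139, 0.003, -2.703]
force: [1.4, 0.8, -0.9]
width: -0.001
grip_force: 0.0
[0.49645953 0.39905564 0.17201467 1.34092071 0.00243623 0.05794123]
top 51 [0.35831628 0.34709553] 22.007081400361205
pad [0.48685288 0.32974437 0.18244234]
side 107 [0.41581273 0.22163026] 24.842672505125815
side 141 [0.35670695 0.34855893] 20.147268376075427
pad [0.48652501 0.33084994 0.1783014 ]
```

View pics/b.png

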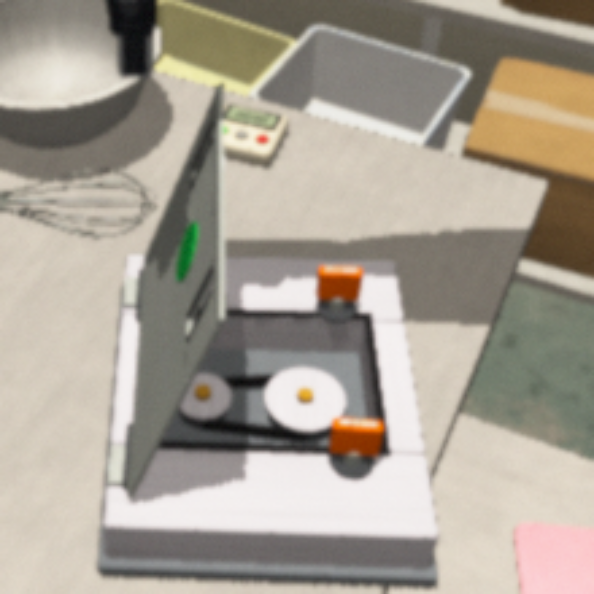

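The right wing, at crop (340,280), now lies parallel to the left one at (358,437), measured at 24.8° against a box yaw of 24.7°, and the panel is still open. Next I'll go behind the panel and down.

```bash
cat >> h.py <<'E'
O=np.array([.4595,.3178]); YB=np.radians(24.7)
def box():
    s=bot.state(); p=s['eef_pos']; d=p[:2]-O; c,n=np.cos(YB),np.sin(YB); f=s['force']
    print('t %.2f box x %.4f y %.4f tip z %.4f yaw-rel %.2f'%(s['time_s'],c*d[0]+n*d[1],-n*d[0]+c*d[1],p[2]-.014,np.degrees(s['ee_rot'][2])+180-24.7),'F box',(c*f[0]+n*f[1]).round(1),(-n*f[0]+c*f[1]).round(1),f[2].round(1))
E
python3 -m creep '[{"jaw":0,"x":-4,"y":2.8,"z":0,"wx":0,"wy":0,"wz":0},{"jaw":0,"x":0,"y":2.8,"z":0,"wx":0,"wy":0,"wz":0},{"jaw":0,"x":0,"y":0,"z":4,"wx":0,"wy":0,"wz":0},{"jaw":0,"x":0,"y":0,"z":3.5,"wx":0,"wy":0,"wz":0},{"jaw":0,"x":2,"y":0,"z":0,"wx":0,"wy":0,"wz":0},{"jaw":0,"x":2,"y":0,"z":0,"wx":0,"wy":0,"wz":0},{"jaw":0,"x":0,"y":0,"z":0,"wx":0,"wy":0,"wz":0}]'>/dev/null; python3 -c "
from h import *
box()"
```

```text
t 7.60 box x 0.0562 y -0.0063 tip z 0.1956 yaw-rel -0.16 F box 0.0 -0.2 0.1
```

```bash
python3 -m creep '[{"jaw":0,"x":1.5,"y":0.6,"z":0,"wx":0,"wy":0,"wz":0},{"jaw":0,"x":0.8,"y":0,"z":0.3,"wx":0,"wy":0,"wz":0},{"jaw":0,"x":0.8,"y":0,"z":0.3,"wx":0,"wy":0,"wz":0},{"jaw":0,"x":0.8,"y":0,"z":0.4,"wx":0,"wy":0,"wz":0},{"jaw":0,"x":0,"y":0,"z":0,"wx":0,"wy":0,"wz":0}]'>/dev/null; python3 -c "
from h import *
box()
c=cap('side'); im=c['pixels'][100:350,200:450]
cv2.imwrite('pics/c.png',cv2.cvtColor(cv2.resize(im,None,fx=2.3,fy=2.3),cv2.COLOR_RGB2BGR))"
```

```text
t 8.22 box x 0.0186 y -0.0002 tip z 0.1854 yaw-rel -0.18 F box 0.4 -0.5 1.3
```

View pics/c.png

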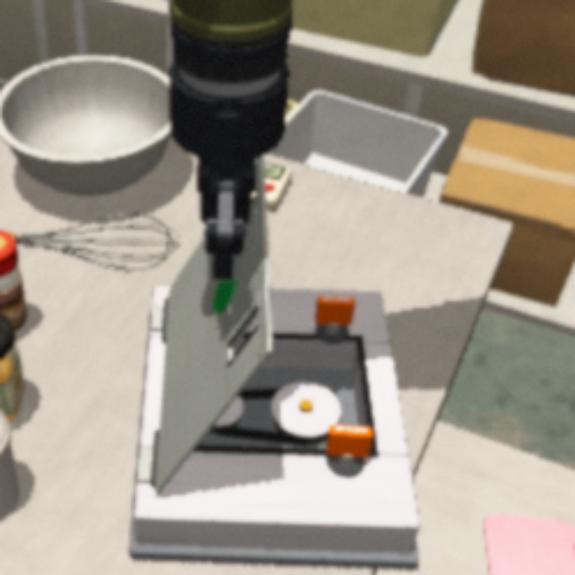

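The fingertips are at crop (222,270), just above the green pad, and the panel is already tilting. I'll follow the arc.

```bash
python3 -m creep '[{"jaw":0,"x":1.25,"y":0,"z":0.75,"wx":0,"wy":0,"wz":0},{"jaw":0,"x":1.15,"y":0,"z":0.85,"wx":0,"wy":0,"wz":0},{"jaw":0,"x":1.0,"y":0,"z":0.95,"wx":0,"wy":0,"wz":0},{"jaw":0,"x":0.9,"y":0,"z":0.95,"wx":0,"wy":0,"wz":0},{"jaw":0,"x":0.75,"y":0,"z":1.1,"wx":0,"wy":0,"wz":0},{"jaw":0,"x":0.65,"y":0,"z":1.2,"wx":0,"wy":0,"wz":0},{"jaw":0,"x":0.55,"y":0,"z":1.2,"wx":0,"wy":0,"wz":0},{"jaw":0,"x":0.45,"y":0,"z":1.2,"wx":0,"wy":0,"wz":0},{"jaw":0,"x":0,"y":0,"z":0,"wx":0,"wy":0,"wz":0}]'>/dev/null; python3 -c "
from h import *
box()"
```

```text
t 9.40 box x -0.0485 y -0.0001 tip z 0.1030 yaw-rel -0.18 F box -1.0 -0.3 5.2
```

```bash
python3 -m creep '[{"jaw":0,"x":0.3,"y":0,"z":1.0,"wx":0,"wy":0,"wz":0},{"jaw":0,"x":0.2,"y":0,"z":1.0,"wx":0,"wy":0,"wz":0},{"jaw":0,"x":0.1,"y":0,"z":0.8,"wx":0,"wy":0,"wz":0},{"jaw":0,"x":0,"y":0,"z":0.6,"wx":0,"wy":0,"wz":0},{"jaw":0,"x":0,"y":0,"z":0,"wx":0,"wy":0,"wz":0}]'>/dev/null; python3 -c "
from h import *
box()"
```

```text
t 10.03 box x -0.0546 y -0.0000 tip z 0.0695 yaw-rel -0.18 F box -2.2 1.5 5.7
```

```bash
for i in 1; do python3 -m creep '[{"jaw":0,"x":0,"y":0,"z":0.2,"wx":0,"wy":0,"wz":0},{"jaw":0,"x":0,"y":0,"z":0,"wx":0,"wy":0,"wz":0}]'>/dev/null; python3 -c "
from h import *
box()"; python3 -m creep '[{"jaw":0,"x":0,"y":0,"z":0.2,"wx":0,"wy":0,"wz":0},{"jaw":0,"x":0,"y":0,"z":0,"wx":0,"wy":0,"wz":0}]'>/dev/null; python3 -c "
from h import *
box()"; done
```

```text
t 10.28 box x -0.0547 y -0.0000 tip z 0.0677 yaw-rel -0.18 F box -3.1 0.3 5.5
t 10.53 box x -0.0548 y -0.0000 tip z 0.0658 yaw-rel -0.18 F box -2.8 0.2 6.9
```

```bash
python3 -m creep '[{"jaw":0,"x":0,"y":0,"z":0.2,"wx":0,"wy":0,"wz":0},{"jaw":0,"x":0,"y":0,"z":0,"wx":0,"wy":0,"wz":0}]'>/dev/null; python3 -c "
from h import *
box()"; python3 -m creep '[{"jaw":0,"x":0,"y":0,"z":0.2,"wx":0,"wy":0,"wz":0},{"jaw":0,"x":0,"y":0,"z":0,"wx":0,"wy":0,"wz":0}]'>/dev/null; python3 -c "
from h import *
box()"
```

```text
t 10.78 box x -0.0549 y -0.0000 tip z 0.0638 yaw-rel -0.18 F box -3.7 0.5 6.6
t 11.03 box x -0.0549 y -0.0000 tip z 0.0622 yaw-rel -0.18 F box -4.4 0.1 10.7
```

```bash
python3 -m creep '[{"jaw":0,"x":0,"y":0,"z":0.2,"wx":0,"wy":0,"wz":0},{"jaw":0,"x":0,"y":0,"z":0,"wx":0,"wy":0,"wz":0}]'>/dev/null; python3 -c "
from h import *
box()"; python3 -m creep '[{"jaw":0,"x":0,"y":0,"z":0.1,"wx":0,"wy":0,"wz":0},{"jaw":0,"x":0,"y":0,"z":0,"wx":0,"wy":0,"wz":0}]'>/dev/null
python3 - <<'E'
from h import *
box()
c=cap('side'); im=c['pixels'][150:350,230:430]
cv2.imwrite('pics/d.png',cv2.cvtColor(cv2.resize(im,None,fx=3,fy=3),cv2.COLOR_RGB2BGR))
P=pts(c); d=P[...,:2]-O; k,n=np.cos(YB),np.sin(YB); X=k*d[...,0]+n*d[...,1]; Y=-n*d[...,0]+k*d[...,1]; Z=P[...,2]
m=(X>-.11)&(X<.05)&(abs(Y)>.03)&(abs(Y)<.105)&(Z>.05)&(Z<.075); print('slope,z0',np.polyfit(X[m],Z[m],1),m.sum())
m=(X<-.095)&(X>-.11)&(abs(Y)<.1)&(Z<.1)&(Z>.04);print('front edge z',np.median(Z[m])); m=(X<-.12)&(X>-.131)&(abs(Y)<.1)&(Z>.04);print('deck z',np.median(Z[m]))
E
```

```text
t 11.28 box x -0.0549 y -0.0000 tip z 0.0607 yaw-rel -0.18 F box -5.4 1.1 13.8
t 11.53 box x -0.0549 y -0.0000 tip z 0.0600 yaw-rel -0.17 F box -6.1 0.6 17.2
slope,z0 [0.02475195 0.05920549] 4447
front edge z 0.056103134443779734
deck z 0.05578033959736533
```

View pics/d.png

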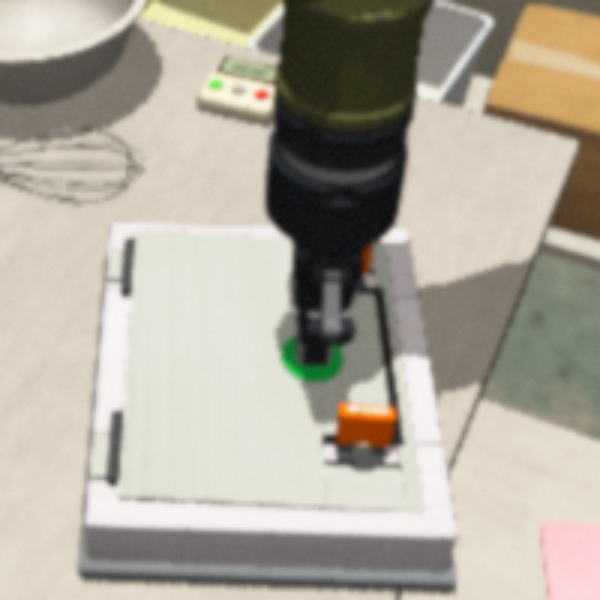

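The panel lies flat with the left wing clearly through its slot at crop (367,425) and the right one visible at (366,260). The fingers are on the green pad at (312,358), pressing with 17 N, and the force rises with each step down, so the panel is on its stop.

```bash
python3 -m creep '[{"jaw":0,"x":0,"y":0,"z":0,"wx":0,"wy":0,"wz":0},{"jaw":0,"x":0,"y":0,"z":0,"wx":0,"wy":0,"wz":0}]' && python3 -c "
from h import *
box(); print(bot.hand_in())"
```

```text
time_s: 11.82
eef_pos: [0.4097, 0.2949, 0.074]
ee_rot: [3.141, -0.002, -2.714]
force: [-6.0, -2.8, 17.3]
width: 0.003
grip_force: 8.6
t 11.82 box x -0.0549 y -0.0000 tip z 0.0600 yaw-rel -0.18 F box -6.6 -0.1 17.3
the job is handed in; nothing more can be done
None
```

I turned the crosswise fastener in line with the panel still open, swung the panel shut over both wings, and handed in at 11.8 s with the fingers holding the green pad down at about 17 N; no verdict came back.

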